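# Hold a spring clip gaping round a recipe card

## Robot

A 6-joint arm with a two-finger parallel gripper is mounted at the origin on a cart in front of the work surface, level with it; the furniture and walls round the work are solid. World frame = base frame: x ahead of the robot, y to its left, z up, the work surface at z = 0. Lengths are in m, angles in rad, forces in N, time in s.
With the tool pointing down it reaches from about 0.325 to 0.9 m from the base axis. Payload 6.1 kg.
Tool frame: the origin (TCP) lies midway between the tips of the shut fingers; the grasp point (between the pads) lies 19 mm behind it; z points along the fingers, y is the line along which they close (so a half turn about z gives the same grasp; the last joint's range is limited). The gripper opens to 85 mm and grips with 20 to 120 N. Pads are 22 mm wide; open, the fingers measure 114 mm over their backs; the gripper's body (76 mm by 85 mm) begins 54 mm behind the grasp point. The pads swing forward as they close: fully open they stand 13 mm farther back than shut.
Start: joints at [1.056, 0.22, 1.526, -0, 1.395, -0.126], TCP at [0.237, 0.578, 0.231] pointing down, gripper open.
Joint ranges: [-2.98, 2.98], [-0.91, 2.08], [0.09, 2.57], [-1.24, 4.39], [0.2, 2.65], [-2.68, 2.68]. Speed limits (rad/s): [2.57, 2.57, 3.01, 3.14, 3.14, 3.14].

## Interface

Orientations are given as [roll, pitch, yaw] about the fixed x, y, z axes, in that order (R = Rz(yaw) Ry(pitch) Rx(roll)).
In Python, from plant import movep, move_l, set_joints, gripper_to, hold, inverse_kinematics, observe, get_image, get_calibration, Unreachable, job_done gives the robot as it stands. Calls block until the motion is done:
- movep(position, orientation): joint-space move of the TCP to a pose.
- move_l(position, feed=0.15, rotation=None, max_force=None): straight line of the TCP; rotation=None keeps the orientation; feed is the mean speed in m/s. With max_force (N) it stops when the force on the tool has changed by that much, and returns True; else False.
- set_joints(angles): joint-space move.
- gripper_to(opening, f_grip=None): finger opening in m; f_grip is the grip in N (None keeps the last); returns when the fingers have stopped.
- hold(seconds).
- inverse_kinematics(position, orientation): joint angles nearest the present ones, or None.
- observe(): the state.
- get_image(name): name is "scene" or "side" or "wrist"; returns (picture, depth): 384x512x3 uint8, red, green, blue; 384x512 float32, m along the optical axis (not along the pixel's ray), 0 where there is no reading.
- get_calibration(name): a dict with "intrinsics" (3x3 intrinsics, pixels), "world_from_camera" (4x4, takes a point from camera to world coordinates). Camera axes: x right, y down, z forward; pixel columns grow to the right and rows downward; lengths in m; the calibration is good to about 2 mm. A picture is of the moment at which its call begins: read the wrist's pose just before it. get_calibration takes no time and is no camera call; for the wrist camera it gives the pose at the moment of the call.
A pose or a line that the arm cannot do raises Unreachable and nothing moves.
- job_done(): hands the job in; it is judged then, once.
The state is a dict: "time_s": time; "q": joint angles; "joint_velocities": joint speeds; "joint_torque": joint torques, N m; "eef_pos": TCP position; "tcp_rot": TCP orientation; "ft_force": force on the tool from outside, world axes, zero at the start; "torque": the same for the moment, N m; "opening": finger opening in m; "grasp_force": force on a finger pad.
Only numpy, scipy, OpenCV 4.12 (cv2) and the standard library are available. Lean on these libraries where they do the work, as an engineer would, in place of code of your own. Each camera call takes 0.05 s, during which the arm holds its last target. There are 200 camera calls.

## Task

Squeeze the handles of the red spring clip to open it, lift it off the steel parking rail, and bring it over the middle of the top edge of the yellow recipe card, jaws down. Finish while still holding it there squeezed wide open, with the card's edge well inside the gaping jaws but nothing of the clip touching the card, so that a second card can be slipped in. Do not shift the cards or the rail.

Things in the scene. Friction and masses are not known exactly. Their poses are not given: they have to be found in the camera images.
- clip: Red plastic spring clip, steel pivot, about 70 g. Origin: middle of the pivot axis. x = pivot axis (along the gripped edge), y = line along which the handles are squeezed, z = towards the handles (up). 34 mm long in x, handles and jaws 30 mm wide. About 4 N of squeeze starts to open it, about 10 N holds it fully open, 15 to 20 N is ample; let go, it snaps shut.
- clip_handles (a point): Fixed to the pivot, 40 mm above it, midway between the two handles: a good grip point, from above. Closed, the handles flare: 56 mm over their upper ends, which are 45 mm above the pivot. Squeezed fully they stand parallel, 24 mm over the outside, 52 mm above the pivot, so the clip may sink about 7 mm between the fingers while being squeezed.
- clip_jaws (a point): Fixed to the pivot, 50 mm below it, midway between the jaw tips. The pads are the last 13 mm of the jaws. Between pads and pivot rod (7 mm radius) the space is free. At the start the clip stands upright, clamped on the middle of the rail's top edge (at most 12 mm off), the edge about 34 mm below the pivot.
- clip_left (a joint): Angle by which one half of the clip is turned open about the pivot, rad; the other half mirrors it. 0 = shut on a 3 mm edge (pads parallel); 0.34 = fully open against its stop, jaw tips about 36 mm apart.
- rail: Parking rail: black foot 80 x 110 x 12 mm with an upright steel blade 3 mm thick and 80 mm wide, top edge 85 mm above the surface; 1 kg, loose. Origin under the centre of the foot; x is across the blade, y along it, z up. The clip starts on the middle of the blade, its y axis across the blade.
- rail_top (a point): Middle of the top edge of the rail's blade.
- yellow_card: The card to use: stiff yellow card 3 mm thick, 110 mm wide, with a red band and a red-rimmed disc, standing upright in a wooden block 70 x 120 x 22 mm; about 0.9 kg, loose. Origin under the centre of the block; x is across the card (through its thickness), y along its edge, z up. The top edge is 120 mm above the surface.
- yellow_card_top (a point): Middle of the top edge of the yellow card.
- blue_card: The other card, to be left alone: blue with a white band and a green-rimmed disc; stand, sizes and axes as for the yellow card.
Things that resemble listed ones, but are neither listed nor needed, are in the scene too. There is more than one size of the clip; the job needs the larger.

How it is judged:
By the outcome, as a careful person would: the job done as asked, in the order asked, and still so for the second after the job is handed in, while the arm keeps its last pose, push and grip.
It also fails if it takes over 32 s, if anything falls off the work surface, if the arm or the gripper's body presses on something with over 40 N, if the wrist force passes 120 N, or if a joint passes its speed limit or range.

## Working session

There is one attempt and no reset: what is moved stays moved. The work goes in short steps, each a Python script; the robot and the scene stay as the last script left them, time stands still between calls to the robot, and variables do not carry over. Pictures are saved under pics/ and viewed, at most 10 in all, crops included, and the job is handed in when it is done.

```bash
mkdir -p pics; cat > h.py <<'E'
import numpy as np, cv2
from plant import *
def snap(n,tag):
    T=get_calibration(n); im,d=get_image(n)
    np.savez(f'pics/{tag}.npz',im=im,d=d,K=T["intrinsics"],W=T["world_from_camera"])
    cv2.imwrite(f'pics/{tag}.png',im[:,:,::-1]); return im,d
def pts(tag):
    z=np.load(f'pics/{tag}.npz'); d=z['d']; K=z['K']; W=z['W']
    v,u=np.mgrid[:d.shape[0],:d.shape[1]]
    P=np.stack([(u-K[0,2])/K[0,0]*d,(v-K[1,2])/K[1,1]*d,d],-1)@W[:3,:3].T+W[:3,3]
    P[d==0]=np.nan
    return z['im'],P
E
python3 - <<'E'
from h import *
a,_=snap('scene','s1'); b,_=snap('side','d1')
o=observe(); print(o['time_s'],o['eef_pos'],o['tcp_rot'])
E
```

```text
0.1 [0.23664712 0.57788509 0.23030316] [-3.13985230e+00 -2.20749794e-04  2.75279474e+00]
```

View pics/s1.png

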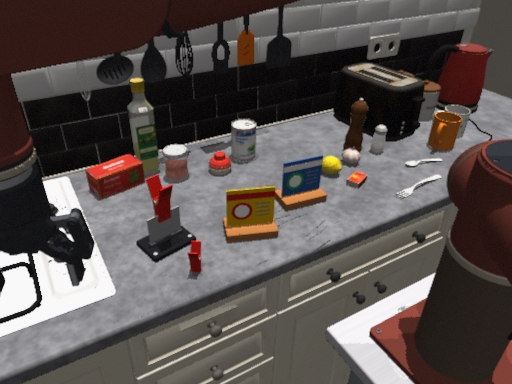

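View pics/d1.png

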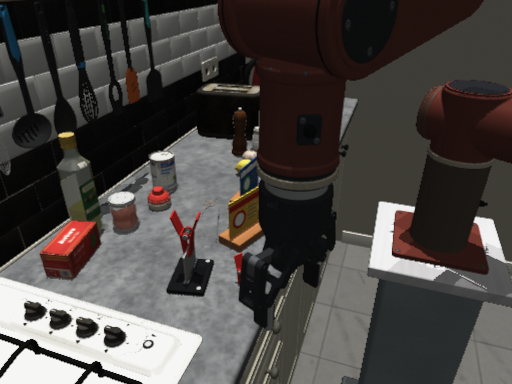

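Scene: a large red clip stands on the rail at (160,200). Small red look-alikes lie on the surface at (196,257) and (357,180). The yellow card is at (250,208) and the blue one at (302,178). The clip on the rail fits, being the larger and clamped on the black-footed blade. I'll confirm it in a crop and measure.

```bash
python3 - <<'E'
from h import *
im,P=pts('s1'); im2,P2=pts('d1')
A=cv2.resize(im[160:280,120:290],None,fx=4.6,fy=4.6,interpolation=cv2.INTER_CUBIC)
B=cv2.resize(im2[160:310,150:280],None,fx=4,fy=4,interpolation=cv2.INTER_CUBIC)
cv2.imwrite('pics/A.png',A[:,:,::-1]);cv2.imwrite('pics/B.png',B[:,:,::-1])
def rect(m,P,n):
    q=P[m]; q=q[np.isfinite(q).all(1)]; 
    print(n,len(q),'min',q.min(0).round(3),'max',q.max(0).round(3),'med',np.median(q,0).round(3))
    return q
for n,(I,Q,bx) in dict(scene=(im,P,(215,285,180,245)),side=(im2,P2,(215,262,185,255))).items():
    hsv=cv2.cvtColor(I,cv2.COLOR_RGB2HSV).astype(int); box=np.zeros(I.shape[:2],bool); box[bx[2]:bx[3],bx[0]:bx[1]]=1
    card=rect(box&(Q[...,2]>.035)&(Q[...,2]<.13)&(hsv[...,1]>110),Q,n+' card')
    r=cv2.minAreaRect((card[:,:2]*1000).astype(np.float32)); print(r)
    top=card[card[:,2]>.105]; print('top',np.median(top,0), cv2.fitLine(top[:,:2].astype(np.float32),2,0,.001,.001).ravel(), top.min(0),top.max(0))
for n,(I,Q,bx) in dict(scene=(im,P,(125,200,170,262)),side=(im2,P2,(160,215,200,296))).items():
    hsv=cv2.cvtColor(I,cv2.COLOR_RGB2HSV).astype(int); box=np.zeros(I.shape[:2],bool); box[bx[2]:bx[3],bx[0]:bx[1]]=1
    red=((hsv[...,0]<8)|(hsv[...,0]>172))&(hsv[...,1]>150)&(hsv[...,2]>60)
    c=rect(box&red&(Q[...,2]>.07)&(Q[...,2]<.18),Q,n+' clip')
    print(cv2.minAreaRect((c[:,:2]*1000).astype(np.float32)))
    hh=c[c[:,2]>.14]; print('hand',cv2.minAreaRect((hh[:,:2]*1000).astype(np.float32)))
    f=rect(box&(Q[...,2]>.008)&(Q[...,2]<.016),Q,n+' foot')
    print(cv2.minAreaRect((f[:,:2]*1000).astype(np.float32)))
    b=rect(box&~red&(Q[...,2]>.02)&(Q[...,2]<.09),Q,n+' blade')
    print(cv2.fitLine(b[:,:2].astype(np.float32),2,0,.001,.001).ravel(),cv2.minAreaRect((b[:,:2]*1000).astype(np.float32)))
E
```

```text
scene card 1293 min [0.437 0.009 0.035] max [0.516 0.196 0.12 ] med [0.455 0.138 0.084]
((467.1238708496094, 96.81239318847656), (60.886383056640625, 192.64181518554688), 11.853239059448242)
top [0.45674642 0.14426126 0.11271124] [0.33290341 0.9429609  0.45646814 0.14312647] [0.4368407  0.0918758  0.10504543] [0.4754103  0.19369069 0.12046477]
side card 882 min [ 0.406 -0.058  0.035] max [0.513 0.296 0.121] med [0.455 0.14  0.081]
((460.1618347167969, 119.49781036376953), (59.2319221496582, 365.15887451171875), 11.746914863586426)
top [0.45511606 0.1463226  0.11356149] [0.3351156 0.942177  0.4550319 0.1458455] [0.43553479 0.09192535 0.1050439 ] [0.47318728 0.195329   0.1210356 ]
scene clip 593 min [0.482 0.312 0.07 ] max [0.54  0.349 0.165] med [0.506 0.333 0.127]
((511.2613525390625, 331.2383728027344), (56.636383056640625, 31.088184356689453), 13.47780990600586)
hand ((511.16632080078125, 330.72979736328125), (56.598907470703125, 28.278146743774414), 10.874939918518066)
scene foot 865 min [0.461 0.171 0.008] max [0.815 0.39  0.016] med [0.5   0.329 0.011]
((635.4872436523438, 306.0
[... 336 characters left out ...]
81 0.314 0.075] max [0.541 0.351 0.166] med [0.521 0.34  0.134]
((510.53759765625, 332.3625793457031), (56.444358825683594, 31.405559539794922), 12.861458778381348)
hand ((510.5359802246094, 332.29656982421875), (56.388187408447266, 31.432527542114258), 13.031279563903809)
side foot 1003 min [0.461 0.074 0.008] max [0.719 0.391 0.016] med [0.5   0.343 0.012]
((580.0935668945312, 221.89584350585938), (108.3011474609375, 385.452880859375), 33.00239181518555)
side blade 371 min [0.496 0.076 0.02 ] max [0.718 0.371 0.09 ] med [0.506 0.341 0.047]
[ 0.6053997  -0.7959216   0.5171591   0.32638794] ((598.0919189453125, 220.69085693359375), (43.252159118652344, 361.4201354980469), 38.856807708740234)
```

View pics/A.png

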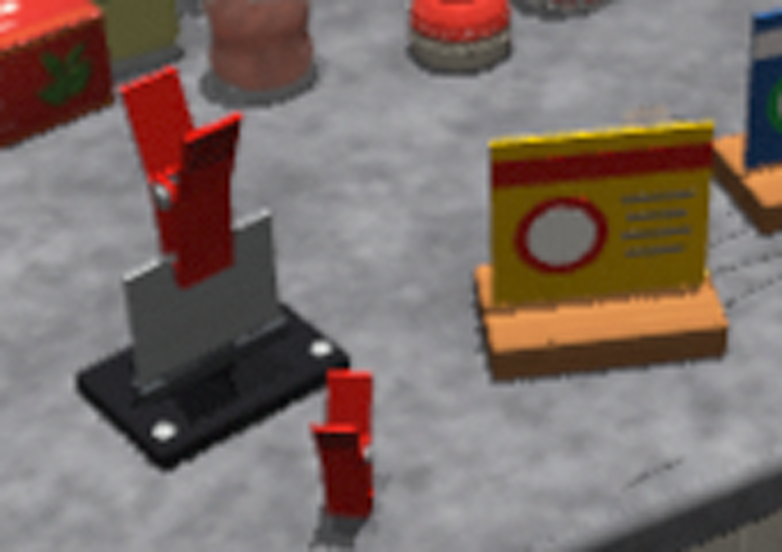

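View pics/B.png

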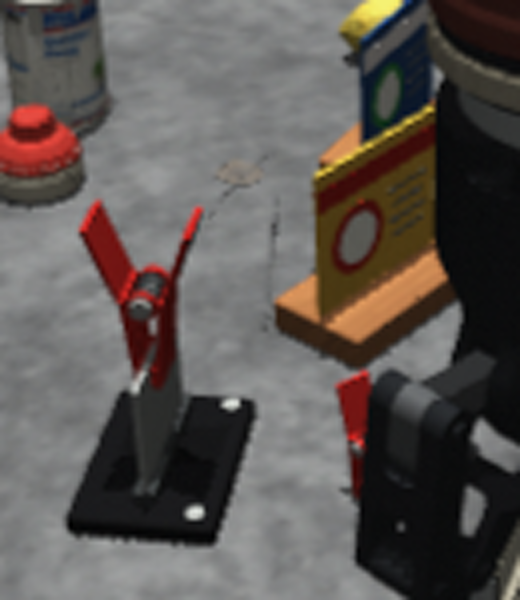

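The crops confirm it: the larger clip is on the rail (crop A 190,180) and the small one stands loose at (345,440). The measured clip is at about (0.511, 0.332), with 56 mm across the handles, top at 0.165 and squeeze axis at about +13°. The card top is at about (0.455, 0.143), z 0.120, with its normal at about -19.5°. I'll check the obstacles, then move above the clip.

```bash
python3 - <<'E'
from h import *
for t in('s1','d1'):
    im,P=pts(t); q=P.reshape(-1,3); q=q[np.isfinite(q).all(1)]
    q=q[(q[:,2]>.18)&(q[:,2]<.5)&(q[:,0]>.4)&(q[:,0]<.7)&(q[:,1]>0)&(q[:,1]<.5)]
    print(t,len(q), q.min(0) if len(q) else '', q.max(0) if len(q) else '')
    print(np.load(f'pics/{t}.npz')['W'][:3,3])
psi=np.radians(103)
for p,a in(([.511,.332,.25],103),([.455,.143,.2],70.5),([.511,.332,.25],-77),([.455,.143,.2],-109.5)):
    print(a,inverse_kinematics(p,[np.pi,0,np.radians(a)]))
movep([.511,.332,.25],[np.pi,0,psi])
snap('wrist','w1'); snap('side','d2'); snap('scene','s2'); o=observe(); print(o['time_s'],o['eef_pos'],o['opening'],o['q'])
for n,bx in dict(w1=None,s2=None,d2=None).items():
    I,Q=pts(n); hsv=cv2.cvtColor(I,cv2.COLOR_RGB2HSV).astype(int)
    red=((hsv[...,0]<8)|(hsv[...,0]>172))&(hsv[...,1]>150)&(hsv[...,2]>50)
    c=Q[red&(np.hypot(Q[...,0]-.511,Q[...,1]-.332)<.05)&(Q[...,2]>.145)&(Q[...,2]<.18)]
    if len(c): print(n,len(c),cv2.minAreaRect((c[:,:2]*1000).astype(np.float32)),np.percentile(c[:,2],[2,98]))
E
```

```text
s1 0  
[-0.22477936  0.54588161  0.64438238]
d1 0  
[0.15792511 0.93097626 0.59369433]
103 [ 4.46825108e-01  1.71744503e-01  1.54733916e+00 -4.44089210e-16
  1.42250899e+00  2.19932305e-01]
70.5 [ 1.38955857e-01 -1.15326256e-01  1.93572027e+00 -4.44089210e-16
  1.32119864e+00  4.79295061e-01]
-77 None
-109.5 [ 0.13895586 -0.11532626  1.93572027  0.          1.32119864 -2.66229759]
1.6333 [0.51019987 0.3331379  0.24993094] 0.08560441320966443 [4.48980846e-01 1.71774118e-01 1.54743500e+00 2.10588838e-04
 1.42254599e+00 2.19823889e-01]
w1 957 ((512.4951782226562, 330.2810363769531), (55.555171966552734, 29.61758041381836), 12.397651672363281) [0.14570953 0.1659252 ]
s2 160 ((510.7149658203125, 330.57965087890625), (56.82184600830078, 29.09705352783203), 12.791515350341797) [0.14516967 0.16358461]
d2 104 ((509.8394775390625, 333.3621826171875), (55.31154251098633, 28.79271697998047), 13.78976821899414) [0.14513016 0.16587818]
```

View pics/w1.png

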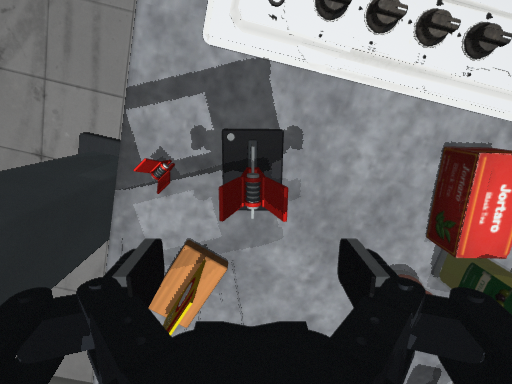

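Wrist view: the clip is centred between the open fingers at (253,195) and the rail foot at (252,165), as measured. Next I descend, squeeze and check.

```bash
python3 - <<'E'
from h import *
R=[np.pi,0,np.radians(102.9)]
print(move_l([.511,.3315,.134],feed=.12,rotation=R,max_force=8))
o=observe(); print(o['time_s'],o['eef_pos'],o['ft_force'])
for g in(.06,.045,.03,.015):
    gripper_to(g,f_grip=25); o=observe(); print(g,o['time_s'],o['opening'],o['grasp_force'],o['ft_force'].round(1) if hasattr(o['ft_force'],'round') else o['ft_force'])
hold(.2); snap('side','d3'); snap('scene','s3')
I,Q=pts('d3'); J,_=pts('s3')
cv2.imwrite('pics/C.png',np.hstack([cv2.resize(I[170:300,130:260],(400,400)),cv2.resize(J[150:270,110:230],(400,400))])[:,:,::-1])
E
```

```text
False
2.75 [0.51171654 0.33183785 0.13511944] [0.15470973 0.00495    0.76773847]
0.06 3.125 0.05985973402899056 0.06450365443015471 [-0.2 -0.6  0.4]
0.045 3.425 0.044778233532261735 5.399167430587113 [-0.9  0.1 -0.9]
0.03 3.725 0.03003820546499253 7.175015076063573 [ 0.   0.7 -0.9]
0.015 3.9417 0.022771267724088967 28.06499183177948 [-0.9  0.1  0.1]
```

View pics/C.png

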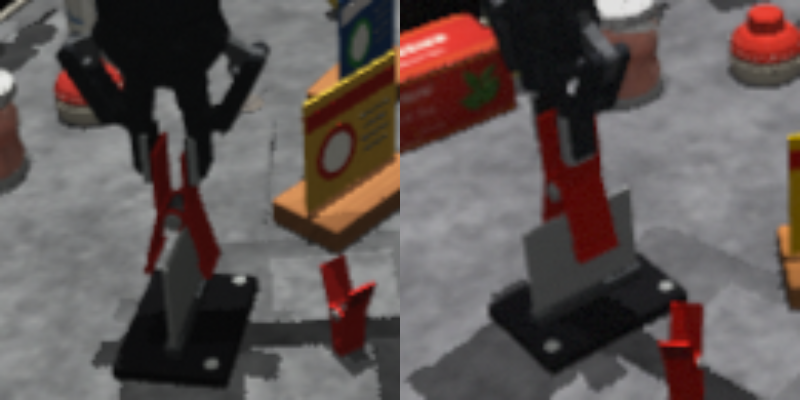

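The picture shows the handles parallel, jaws gaping round the blade and the rail in place. The opening is 23 mm at 28 N, so the clip is fully open. I'll lift it, move above the card and measure both.

```bash
python3 - <<'E'
from h import *
move_l([.511,.3315,.25],feed=.1)
o=observe(); print(o['time_s'],o['opening'],o['grasp_force'],o['ft_force'])
movep([.455,.143,.26],[np.pi,0,np.radians(70.5)]); hold(.3)
o=observe(); print(o['time_s'],o['eef_pos'],o['tcp_rot'],o['opening'],o['grasp_force'])
for n,t in(('side','d4'),('scene','s4'),('wrist','w4')):
    snap(n,t); I,Q=pts(t); hsv=cv2.cvtColor(I,cv2.COLOR_RGB2HSV).astype(int)
    red=((hsv[...,0]<8)|(hsv[...,0]>172))&(hsv[...,1]>140)&(hsv[...,2]>40)
    near=(np.hypot(Q[...,0]-.455,Q[...,1]-.143)<.07)
    c=Q[red&near&(Q[...,2]>.15)&(Q[...,2]<.34)]
    if len(c): print(t,'clip',len(c),'z',c[:,2].min(),c[:,2].max(),cv2.minAreaRect((c[:,:2]*1000).astype(np.float32)))
    k=Q[near&(Q[...,2]>.108)&(Q[...,2]<.13)&(hsv[...,0]>18)&(hsv[...,0]<35)&(hsv[...,1]>140)]
    if len(k)>5: print(t,'card top',len(k),cv2.minAreaRect((k[:,:2]*1000).astype(np.float32)),k[:,2].max())
I,_=pts('d4');J,_=pts('s4')
cv2.imwrite('pics/D.png',np.hstack([cv2.resize(I[100:260,180:340],(400,400)),cv2.resize(J[110:250,180:320],(400,400))])[:,:,::-1])
E
```

```text
5.55 0.022895023176529784 28.06354522705078 [-0.001131   -0.73311937 -0.65280296]
6.6583 [0.45513726 0.14383121 0.259764  ] [-3.14103904e+00  1.28507991e-04  1.23218903e+00] 0.022831013369197684 28.060076236724854
d4 clip 542 z 0.18875008101223256 0.28545751498539457 ((451.0668640136719, 144.422607421875), (31.51226234436035, 44.96006774902344), 68.15460968017578)
d4 card top 93 ((455.1392822265625, 144.4384765625), (108.48899841308594, 6.174734115600586), 70.26241302490234) 0.12215936925329651
s4 clip 524 z 0.18740389318857248 0.2898446366249719 ((451.2557067871094, 143.19012451171875), (29.963050842285156, 45.8800048828125), 68.82868957519531)
s4 card top 189 ((456.5909423828125, 141.82554626464844), (106.70645141601562, 7.213868618011475), 70.89308166503906) 0.12064636891525038
w4 clip 3114 z 0.1895172376580588 0.2867538063176279 ((455.3243713378906, 141.72024536132812), (29.957775115966797, 46.37415313720703), 70.05503845214844)
w4 card top 219 ((464.2995910644531, 160.2447967529297), (71.82511138916016, 3.0530455112457275), 70.41751098632812) 0.12217982176175363
```

View pics/D.png

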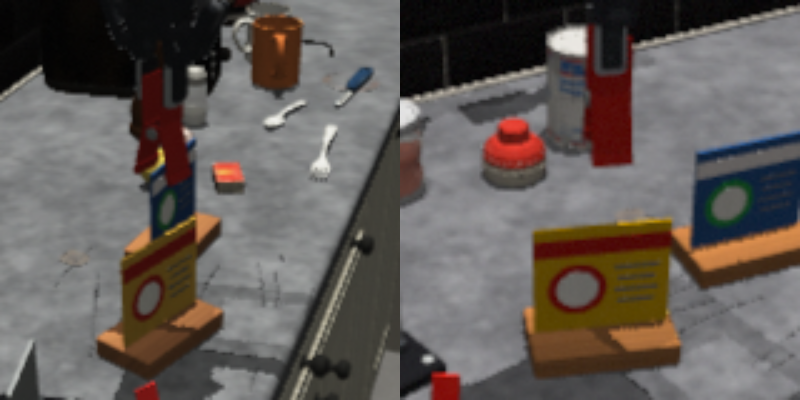

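The clip is held open above the card. Its tips are at z≈0.187 and its top at 0.286, so the pivot is at TCP−0.0245. The card edge is at z 0.120 and runs along 70.5°, and nothing has shifted. Now I descend so the edge sits about 32 mm below the pivot.

```bash
python3 - <<'E'
from h import *
print(move_l([.4565,.1427,.177],feed=.06,max_force=5)); hold(.5)
o=observe(); print(o['time_s'],o['eef_pos'],o['tcp_rot'],o['opening'],o['grasp_force'],o['ft_force'])
for n,t in(('side','d5'),('scene','s5'),('wrist','w5')):
    snap(n,t); I,Q=pts(t); hsv=cv2.cvtColor(I,cv2.COLOR_RGB2HSV).astype(int)
    red=((hsv[...,0]<8)|(hsv[...,0]>172))&(hsv[...,1]>140)&(hsv[...,2]>40)
    near=(np.hypot(Q[...,0]-.4565,Q[...,1]-.1427)<.07)
    # frame: n across card, e along, about TCP
    N=np.stack([(Q[...,0]-.4565)*.943-(Q[...,1]-.1427)*.334,(Q[...,0]-.4565)*.334+(Q[...,1]-.1427)*.943,Q[...,2]],-1)*1000
    c=N[red&near&(Q[...,2]>.123)&(Q[...,2]<.25)]; print(t,'clip',c.min(0),c.max(0))
    k=N[near&(Q[...,2]>.112)&(Q[...,2]<.125)&(hsv[...,0]>18)&(hsv[...,0]<35)&(hsv[...,1]>140)]
    print(t,'card',len(k),k.min(0),np.median(k,0),k.max(0))
I,_=pts('d5');J,_=pts('s5');K,_=pts('w5')
a=cv2.resize(I[150:270,200:320],(400,400));b=cv2.resize(J[140:250,195:305],(400,400))
cv2.imwrite('pics/E.png',np.hstack([a,b])[:,:,::-1]);cv2.imwrite('pics/F.png',cv2.resize(K[100:260,160:370],None,fx=3,fy=3)[:,:,::-1])
E
```

```text
False
8.8417 [0.45649256 0.14268947 0.17698744] [-3.14155767e+00  1.42443459e-05  1.23047734e+00] 0.023117347440598263 28.059924244880676 [ 0.08572914 -0.84365571  0.17045481]
d5 clip [-23.31299223 -18.67154003 123.06485633] [ 14.07906546  14.72633137 204.02720833]
d5 card 61 [ -4.68569398 -52.93270983 112.11575069] [ -2.27951164  23.54824494 118.15414296] [  1.47709044  55.13595019 120.52048383]
s5 clip [-22.83430329 -16.76864632 123.13773165] [ 13.07116977  13.22512067 220.06445197]
s5 card 107 [ -4.51734963 -53.83533995 112.05518072] [ -0.17769075  14.90889961 115.92926451] [  5.83325334  52.59899417 120.03959289]
w5 clip [-18.90696489 -17.1106068  123.03779052] [ 19.637557    13.58601732 204.28704268]
w5 card 334 [ -0.20929418 -54.50447964 118.1886682 ] [  1.31238417  26.93757864 120.10643429] [  2.66003382  55.12069674 122.26615186]
```

View pics/E.png

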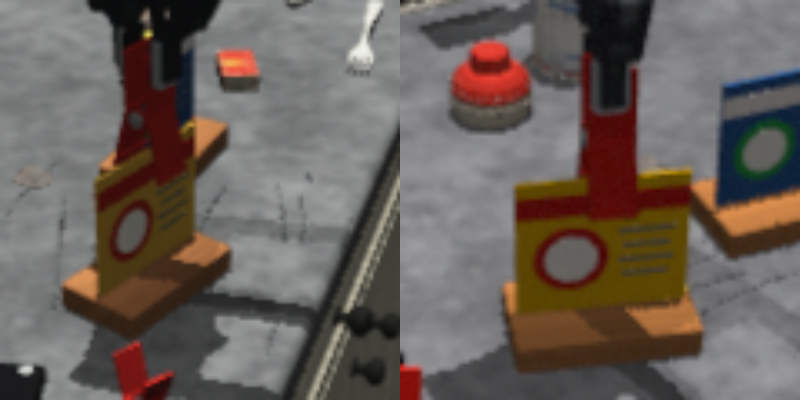

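View pics/F.png

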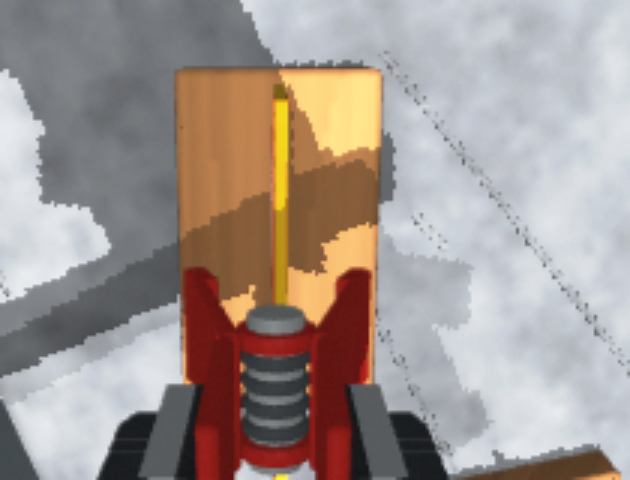

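The pictures show the card edge centred in the gaping jaws, within 1–2 mm both ways and about 18 mm inside the tips. There is clearance on both sides, and forces are near zero. Handing in.

```bash
python3 -c "
from plant import *
print(job_done())"
```

```text
the job is handed in; nothing more can be done
None
```

The job is handed in: the large red clip is held squeezed fully open over the middle of the yellow card, jaws down, with the card's edge about 18 mm inside them and no contact seen or felt; it took about 9 s, and the rail and cards showed no sign of shifting, though I did not re-measure the rail after the lift.

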